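Garlic from the blocked pantry drawer

TASK

I need the garlic on the chopping board, but its drawer is only ajar and cannot come out, because the black-capped jar, the white-capped jar and the salt shaker stand in front of it: first stand all three aside, upright, on the steel tray, then pull the drawer well open and put the garlic on the blade of the board (the lime stays in the drawer). After that push the drawer fully shut and stand the two jars and the shaker upright on the worktop again, each on its own spot where it stood at the start. Do not knock any of them over, and leave the onion on the board where it is.

Things in the scene. Friction and masses are not known exactly. Their poses are not given: they have to be found in the camera images.
- black_jar_mid (a point): centre, half-way up, of a round spice jar with a BLACK cap and a dark blue label: 41 mm diameter, 105 mm high, 0.11 kg, standing upright on the worktop in front of the drawer (its base is 52 mm below this point). z is its axis.
- white_jar_mid (a point): centre, half-way up, of a spice jar with a WHITE cap and a blue and red label: 47 mm diameter, 98 mm high, 0.11 kg, standing upright in front of the drawer (base 49 mm below this point). z is its axis.
- salt_mid (a point): centre, half-way up, of a clear salt shaker with a GREY metal top: body 44 mm diameter, top 34 mm, 90 mm high, 0.10 kg, standing upright in front of the drawer (base 45 mm below this point). z is its axis.
- garlic_mid (a point): centre, half-way up, of a pale garlic bulb: 54 mm diameter, 53 mm high, 0.03 kg, upright in one half of the undivided drawer (inside 222 mm wide, 164 mm deep; walls 6 mm thick, top edges 74 mm, floor 22 mm above the worktop), a few mm behind its front wall. At the start only its front part shows, the rest is under the top of the chest. Grasp it round the middle.
- lime_mid (a point): centre, half-way up, of a green lime, 53 x 46 x 48 mm, in the other half of the drawer, about 100 mm from the garlic. It stays there.
- onion_mid (a point): centre, half-way up, of a red onion, 78 mm diameter, 84 mm high, standing on the rear part of the chopping board. Not to be moved.
- tray: fixed low steel tray at the front edge of the worktop, left of the drawer: 96 mm along its x, 260 mm along its y, rim 14 mm high, walls and floor 3 mm thick. Origin: centre of its underside, on the worktop. Room for the three side by side along y, about 75 mm apart.
- board: fixed wooden paddle board on the worktop, right of the drawer: 437 mm along its x (handle end +x, rectangular blade from x = -218 to about +135 mm), 220 mm along its y, 18 mm thick. Origin: centre of its underside. A black peeler lies fixed on it at y = -60 to -95, x = -115 to +55 mm, 18 mm high; the onion stands near x = +95, y = +15 mm; elsewhere, as at x = -60, y = +25 mm, the blade is free.
- chest_drawer (a joint): how far the drawer is pulled out, m: 0 fully shut, 0.14 fully open; ajar at the start. It slides along -x of point drawer_handle; dry friction about 1.5 N, no spring. It is in a fixed wooden chest 260 wide, 210 deep, 100 mm high; a pepper mill and a tin stand fixed on its rear half, up to 270 mm above the worktop. Drawer panel 258 mm wide, 14 mm thick, top edge 97 mm above the worktop.
- drawer_handle (a point): middle of the drawer's dark bar handle, a bar 11 mm thick and 80 mm long, 70 mm above the worktop; its axis is 35 mm in front of the drawer's panel. Moves with the drawer. x points into the chest (the closing direction), y along the bar, z up.
Not all that is in view belongs to the job. What is shaped like the part that bears white_jar_mid but orange or purple is not meant.

How it is judged:
On the way, in this order (a step that is already met when the one before it is completed fails the run):
1. both jars and the shaker stand upright on the tray together (x of black_jar_mid in the frame of tray between -0.048 and 0.048 m and y of black_jar_mid in the frame of tray between -0.13 and 0.13 m and height (world z) of black_jar_mid below 0.0725 m and angle between each of black_jar_mid, white_jar_mid, salt_mid's own z axis and vertical below 0.15 rad and x of white_jar_mid in the frame of tray between -0.048 and 0.048 m and y of white_jar_mid in the frame of tray between -0.13 and 0.13 m and height (world z) of white_jar_mid below 0.069 m and x of salt_mid in the frame of tray between -0.048 and 0.048 m and y of salt_mid in the frame of tray between -0.13 and 0.13 m and height (world z) of salt_mid below 0.065 m), for 0.2 s.
2. the drawer is pulled open by more than 100 mm (value of joint chest_drawer above 0.1 m), for 0.2 s.
3. the garlic lies on the board's blade, released (x of garlic_mid in the frame of board between -0.21 and 0.125 m and y of garlic_mid in the frame of board between -0.105 and 0.105 m and z of garlic_mid in the frame of board between 0.02 and 0.06 m and contact force between the fingers and garlic below 0.1 N), for 0.2 s.
4. the drawer is fully shut (within 6 mm) (value of joint chest_drawer below 0.006 m), for 0.2 s.
At the end, for the whole second after the job is handed in: Both jars and the shaker stand upright (0.15 rad) within 15 mm of their own starting spots; the garlic rests on the board's blade; the drawer is shut within 6 mm, the lime inside; the onion is within 15 mm of its start; all at rest (distance of each of black_jar_mid, white_jar_mid, salt_mid, onion_mid from where it was at the start of the episode below 0.015 m and angle between each of black_jar_mid, white_jar_mid, salt_mid's own z axis and vertical below 0.15 rad and linear speed of each of black_jar, white_jar, salt, garlic below 0.02 m/s and x of garlic_mid in the frame of board between -0.21 and 0.125 m and y of garlic_mid in the frame of board between -0.105 and 0.105 m and z of garlic_mid in the frame of board between 0.02 and 0.06 m and x of lime_mid in the frame of drawer_handle between 0.05 and 0.21 m and y of lime_mid in the frame of drawer_handle between -0.13 and 0.13 m and z of lime_mid in the frame of drawer_handle below 0.02 m and value of joint chest_drawer below 0.006 m); the robot touches nothing.
It fails at once if a jar or the shaker is knocked over (leans more than 0.7 rad) (angle between any of black_jar_mid, white_jar_mid, salt_mid's own z axis and vertical above 0.7 rad).
It fails at once if the onion on the board is disturbed (moved more than 15 mm) (distance of onion_mid from where it was at the start of the episode above 0.015 m).
It fails at once if the lime is taken out of the drawer (z of lime_mid in the frame of drawer_handle above 0.07 m).
It also fails if it takes over 147 s, if anything falls off the work surface, if the arm or the gripper's body presses on something with over 40 N, if the wrist force passes 120 N, or if a joint passes its speed limit or range.

ROBOT

A 6-joint arm with a two-finger parallel gripper is mounted at the origin on a cart in front of the work surface, level with it; the furniture and walls round the work are solid. World frame = base frame: x ahead of the robot, y to its left, z up, the work surface at z = 0. Lengths are in m, angles in rad, forces in N, time in s.
With the tool pointing down it reaches from about 0.275 to 0.85 m from the base axis. Payload 5.2 kg.
Tool frame: the origin (TCP) lies on the centre line of the jaws, within the pads' length; the fingertips stand 19 mm ahead of it and the grasp point (between the pads) is the TCP; z points along the fingers, y is the line along which they close (so a half turn about z gives the same grasp; the last joint's range is limited). The gripper opens to 85 mm and grips with 20 to 120 N. Pads are 22 mm wide; open, the fingers measure 114 mm over their backs; the gripper's body (76 mm by 85 mm) begins 54 mm behind the grasp point. The pads swing forward as they close: fully open they stand 13 mm farther back than shut.
Start: joints at [1.083, 0.259, 1.535, -0, 1.348, -0.203], TCP at [0.155, 0.528, 0.25] pointing down, gripper open.
Joint ranges: [-3.14, 3.14], [-0.91, 2.08], [0.19, 2.58], [-1.22, 4.36], [0.22, 2.71], [-3.12, 3.12]. Speed limits (rad/s): [2.57, 2.57, 3.14, 3.14, 3.14, 3.14].

INTERFACE

Orientations are given as a unit quaternion [x, y, z, w].
In Python, from rig import manip gives the robot as it stands. The module is installed in compiled form; this text tells all that it offers.
- The arm moves only by the shell command python3 -m handwheel 'ROWS' [FORCE]. ROWS is JSON, a list of rows, each a list of 7 numbers: the shift along the tool's x, y, z in m, then the turn, a rotation vector about the tool's x, y, z in degrees, then the closure, from -1 (fully open) to 1 (shut). In form: [[dx, dy, dz, ax, ay, az, hand], ...]. A call has 1 to 12 rows; each row shifts and turns the commanded pose from where the row before left it, along the tool's axes as they then stand; what a row does not reach is not made up. A row lasts 1/10 s, in which the tool goes at most 50 mm and 8.59 degrees, less where a joint would pass 70% of its speed; a pose out of reach is approached as far as the arm can. A call with a gripper value outside its range is refused whole. The fingers move at their own pace and stop on an object; FORCE is the grip in N (left out, the last holds). Time passes only in rows, so rows that do not move let the fingers close. It gives the time, the measured TCP pose, the force, the opening and the grip force at its end, in the units of the state.
- manip.read_state(): the state, without advancing time (a new reading comes with each control period).
- manip.snapshot(name): name is "scene" or "top" or "wrist"; returns (picture, depth): 384x512x3 uint8, blue, green, red; 384x512 float32, m along the optical axis (not along the pixel's ray), 0 where there is no reading.
- manip.calibration(name): a dict with "intrinsics" (3x3 intrinsics, pixels), "D" ([k1, k2, p1, p2, k3] as OpenCV has them; the pictures are not rectified), "rvec" (rotation vector, rad) and "tvec" (3), from world to camera coordinates, as OpenCV has them. Camera axes: x right, y down, z forward; pixel columns grow to the right and rows downward; lengths in m; the calibration is good to about 2 mm. A picture is of the moment at which its call begins: read the wrist's pose just before it. calibration takes no time and is no camera call; for the wrist camera it gives the pose at the moment of the call.
- manip.hand_in(): hands the job in; it is judged then, once.
The state is a dict: "t": time; "qpos": joint angles; "qvel": joint speeds; "effort": joint torques, N m; "eef_pos": TCP position; "tool_rot": TCP orientation; "wrist_force": force on the tool from outside, world axes, zero at the start; "torque": the same for the moment, N m; "gripper_width": finger opening in m; "grip_force": force on a finger pad.
Only numpy, scipy, OpenCV 4.12 (cv2) and the standard library are available. Lean on these libraries where they do the work, as an engineer would, in place of code of your own. Each camera call takes 0.05 s, during which the arm holds its last target. There are 200 camera calls.

## Working session

There is one attempt and no reset: what is moved stays moved. The work goes in short steps, Python scripts to look and compute and a shell command to move; the robot and the scene stay as the last step left them, time stands still between calls to the robot, and variables do not carry over. Pictures are saved under pics/ and viewed, at most 14 in all, crops included, and the job is handed in when it is done.

```bash
mkdir -p pics; python3 - <<'E'
from rig import manip
import cv2,numpy as np
for n in("scene","top","wrist"):
    c=manip.calibration(n);p,d=manip.snapshot(n)
    np.savez(f"{n}0.npz",p=p,d=d,**{k:np.array(v) for k,v in c.items()})
    cv2.imwrite(f"pics/{n}0.png",p)
    R=cv2.Rodrigues(np.array(c["rvec"],float))[0];print(n,(-R.T@np.array(c["tvec"]).ravel()).round(3),R[2].round(2),(d>0).mean())
print(manip.read_state())
E
```

```text
scene [ 0.113 -0.544  0.926] [ 0.4   0.48 -0.78] 0.9808298746744791
top [ 0.456 -0.     1.296] [ 0.1 -0.  -1. ] 0.995758056640625
wrist [0.078 0.55  0.373] [ 0.3  -0.09 -0.95] 0.99591064453125
{'t': 0.15, 'qpos': array([ 1.08324032e+00,  2.59187591e-01,  1.53581377e+00,  2.96036223e-05,
        1.34799647e+00, -2.02772357e-01]), 'qvel': array([-0.00203915,  0.000105  , -0.00429625, -0.00045155, -0.00115762,
        0.00080844]), 'effort': array([ 4.02099933e-03, -4.46382022e+01, -2.90820676e+01,  1.07680362e-04,
        8.14071216e-03,  1.56266339e-06]), 'eef_pos': array([0.15430118, 0.52753168, 0.24966638]), 'tool_rot': array([ 1.41914348e-01,  9.89878692e-01, -6.56268265e-04, -2.51304766e-04]), 'wrist_force': array([-0.00206346, -0.31334062,  0.05575338]), 'torque': array([0.03297585, 0.03002915, 0.00616113]), 'grip_force': 0.0, 'gripper_width': 0.08532107911958048}
```

View pics/top0.png

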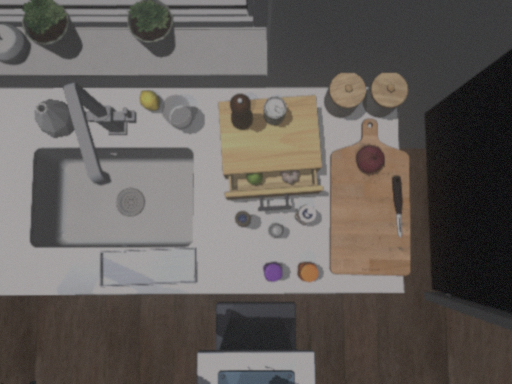

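View pics/scene0.png

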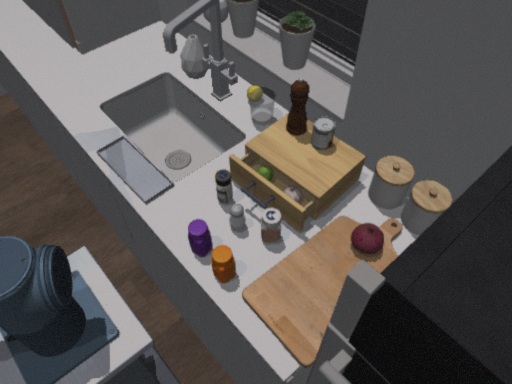

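The top view shows the black cap at (243,218), the white cap at (307,213), the grey shaker at (276,230), the garlic at (290,176), the lime at (254,177) and the onion at (370,158). The handle is at (277,207), the tray at (148,267) and the board's blade at about (370,220).

Things that could be confused:
- **White jar:** white (307,213), orange (309,272) or purple (273,271). I choose white.
- **Garlic:** pale bulb (290,176), not the lime (254,177) or the lemon (149,100).
- **Shaker:** grey top (276,230), not the tin (275,110).

The scene view agrees: black (223,178), salt (237,210), white (271,217).

```bash
cat > h.py <<'E'
import cv2,numpy as np
def load(n): return dict(np.load(n+".npz"))
def cam(c):
    R=cv2.Rodrigues(c["rvec"].astype(float))[0]; return R,-R.T@c["tvec"].ravel()
def ray(c,uv):
    R,o=cam(c); q=cv2.undistortPoints(np.array(uv,float).reshape(-1,1,2),c["intrinsics"].astype(float),c["D"].astype(float)).reshape(-1,2)
    return o,np.c_[q,np.ones(len(q))]@R      # dirs with unit z depth
def plane(c,uv,z):
    o,d=ray(c,uv); return o+d*((z-o[2])/d[:,2])[:,None]
def cloud(c):
    h,w=c["d"].shape; u,v=np.meshgrid(np.arange(w),np.arange(h))
    o,d=ray(c,np.c_[u.ravel(),v.ravel()]); return (o+d*c["d"].ravel()[:,None]).reshape(h,w,3)
def tri(c1,u1,c2,u2):
    o1,d1=ray(c1,u1);o2,d2=ray(c2,u2);d1=d1[0];d2=d2[0]
    s=np.linalg.lstsq(np.c_[d1,-d2],o2-o1,rcond=None)[0]; a=o1+s[0]*d1;b=o2+s[1]*d2
    return (a+b)/2,np.linalg.norm(a-b)
E
python3 - <<'E'
from h import *
t=load("top0");s=load("scene0");P=cloud(t);S=cloud(s)
# table height check, then blobs above table in top depth
print("table z",np.median(P[250:280,210:250,2]).round(4))
for n,(u,v),r in[("black",(243,218),9),("white",(307,213),10),("salt",(276,230),9),("orange",(309,272),11),("purple",(273,271),11),("onion",(370,158),17),("garlic",(290,176),9),("lime",(254,177),9)]:
    q=P[v-r:v+r+1,u-r:u+r+1].reshape(-1,3);zt=np.percentile(q[:,2],97)
    k=q[q[:,2]>zt-.012]
    # scene cloud points within 45 mm, above table
    g=S.reshape(-1,3);g=g[(np.hypot(*(g[:,:2]-k[:,:2].mean(0)).T)<.035)];g2=g[g[:,2]>zt-.012]
    print(n,"top z",zt.round(3),"c",((k[:,:2].min(0)+k[:,:2].max(0))/2).round(3),k[:,:2].mean(0).round(3),"ext",np.ptp(k[:,:2],axis=0).round(3),"| scene",np.percentile(g[:,2],97).round(3),((g2[:,:2].min(0)+g2[:,:2].max(0))/2).round(3))
for n,uv,z in[("tray corners",[(103,250),(195,249),(195,284),(101,286)],.014),("board",[(331,150),(408,152),(409,273),(331,273),(370,122)],.018),("panel top",[(225,197),(322,188)],.097),("handle ends",[(262,209),(292,206)],.07),("chest",[(220,101),(316,96),(321,170),(221,177)],.1)]:
    print(n,plane(t,uv,z)[:,:2].round(3).tolist(),[P[v,u,2].round(3) for u,v in uv])
a=cv2.resize(t["p"][85:295,195:345],None,fx=4,fy=2.8 if 0 else 2.8);a=cv2.resize(t["p"][140:290,210:345],None,fx=4,fy=4,interpolation=cv2.INTER_CUBIC)
cv2.imwrite("pics/crop.png",cv2.convertScaleAbs(a,alpha=1.8))
E
```

```text
table z 0.0003
black top z 0.109 c [0.493 0.027] [0.509 0.034] ext [0.073 0.053] | scene 0.107 [0.507 0.031]
white top z 0.102 c [ 0.521 -0.132] [ 0.521 -0.133] ext [0.042 0.044] | scene 0.1 [ 0.52  -0.137]
salt top z 0.09 c [ 0.476 -0.036] [ 0.479 -0.054] ext [0.04  0.071] | scene 0.089 [ 0.478 -0.058]
orange top z 0.101 c [ 0.4  -0.08] [ 0.368 -0.135] ext [0.112 0.159] | scene 0.1 [ 0.368 -0.14 ]
purple top z 0.102 c [ 0.402 -0.034] [ 0.37  -0.044] ext [0.109 0.067] | scene 0.1 [ 0.369 -0.047]
onion top z 0.087 c [ 0.577 -0.169] [ 0.666 -0.305] ext [0.241 0.338] | scene 0.092 [ 0.67  -0.313]
garlic top z 0.102 c [ 0.549 -0.057] [ 0.635 -0.087] ext [0.186 0.114] | scene 0.103 [ 0.651 -0.087]
lime top z 0.102 c [0.634 0.004] [0.634 0.005] ext [0.011 0.047] | scene 0.103 [0.646 0.005]
tray corners [[0.427, 0.419], [0.428, 0.167], [0.333, 0.166], [0.33, 0.422]] [np.float64(-0.005), np.float64(-0.002), np.float64(-0.001), np.float64(0.014)]
board [[0.701, -0.212], [0.694, -0.427], [0.36, -0.417], [0.361, -0.205], [0.78, -0.323]] [np.float64(-0.002), np.float64(-0.926), np.float64(0.016), np.float64(-0.002), np.float64(0.016)]
panel top [[0.564, 0.079], [0.586, -0.173]] [np.float64(0.003), np.float64(0.099)]
handle ends [[0.533, -0.017], [0.541, -0.097]] [np.float64(0.08), np.float64(-0.0)]
chest [[0.818, 0.093], [0.831, -0.162], [0.633, -0.171], [0.616, 0.09]] [np.float64(0.097), np.float64(-0.004), np.float64(-0.004), np.float64(0.001)]
```

View pics/crop.png

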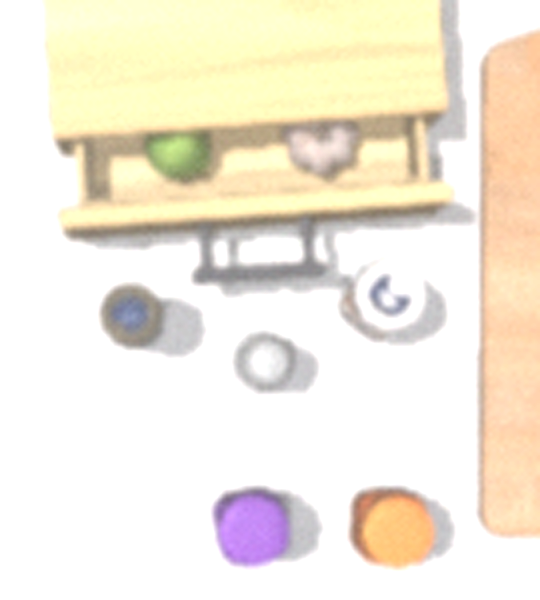

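View pics/wrist0.png

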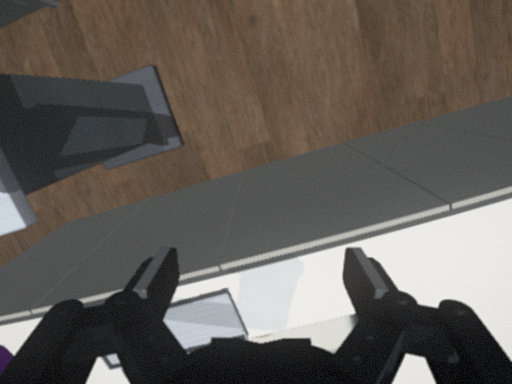

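The crop confirms the choice: black cap with blue label, grey-topped shaker, white cap with blue print. Garlic is right and lime left in the drawer, with the purple and orange decoys nearer the robot.

```bash
cat >> h.py <<'E'
from scipy.spatial.transform import Rotation as Ro
def delta(x,y,z,yaw=None):
    """turn about tool z (deg) to bring tool y to world yaw, then shift in turned tool axes"""
    from rig import manip
    s=manip.read_state();R=Ro.from_quat(s["tool_rot"]);M=R.as_matrix()
    cur=np.degrees(np.arctan2(M[1,1],M[0,1]));yaw=cur if yaw is None else yaw
    az=-((yaw-cur+180)%360-180)
    M2=M@Ro.from_rotvec([0,0,np.radians(az)]).as_matrix()
    print("t %.1f at"%s["t"],s["eef_pos"].round(4),"yaw %.1f tilt %.1f"%(cur,np.degrees(np.arccos(-M[2,2]))),"turn %.1f"%az,"shift mm",(1000*M2.T@(np.array([x,y,z])-s["eef_pos"])).round(1),"w %.4f g %.1f"%(s["gripper_width"],s["grip_force"]),"F",s["wrist_force"].round(1))
E
python3 - <<'E'
from h import *
t=load("top0");s=load("scene0")
for n,uv,z in[("black",(243,218.5),.105),("white",(307.75,213.5),.098),("salt",(276.5,230.2),.09),("tray",[(101,250),(195,249),(195,285),(101,286)],.014),("chestfront",[(223.75,173.75),(321.2,167)],.1),("panelfront",[(226.2,197),(323,188.7)],.097),("handle",[(259,208.5),(291.5,206.5)],.0755),("onion",(370.5,158.5),.06),("garlic",(291,176),.05)]:
    print(n,plane(t,uv,z).round(4).tolist())
delta(.507,.033,.22,45)
E
```

```text
black [[0.507, 0.0325, 0.105]]
white [[0.5194, -0.135, 0.098]]
salt [[0.4769, -0.0541, 0.09]]
tray [[0.4267, 0.4246, 0.014], [0.4278, 0.1671, 0.014], [0.3304, 0.1663, 0.014], [0.3295, 0.4217, 0.014]]
chestfront [[0.6241, 0.0826, 0.1], [0.6406, -0.1719, 0.1]]
panelfront [[0.5635, 0.0763, 0.097], [0.5839, -0.1759, 0.097]]
handle [[0.5345, -0.009, 0.0755], [0.5393, -0.0949, 0.0755]]
onion [[0.6693, -0.3111, 0.06]]
garlic [[0.6241, -0.0966, 0.05]]
t 0.1 at [0.1543 0.5275 0.2497] yaw 73.7 tilt 0.1 turn 28.7 shift mm [-599.1 -100.3   30. ] w 0.0853 g 0.0 F [-0.  -0.3  0.1]
```

```bash
python3 -m handwheel '[[0,0,0,0,0,7.2,-0.4],[0,0,0,0,0,7.2,-0.4],[0,0,0,0,0,7.2,-0.4],[0,0,0,0,0,7.1,-0.4]]' 30
python3 -m handwheel '[[-0.048,-0.008,0.0025,0,0,0,-0.4],[-0.048,-0.008,0.0025,0,0,0,-0.4],[-0.048,-0.008,0.0025,0,0,0,-0.4],[-0.048,-0.008,0.0025,0,0,0,-0.4],[-0.048,-0.008,0.0025,0,0,0,-0.4],[-0.048,-0.008,0.0025,0,0,0,-0.4],[-0.048,-0.008,0.0025,0,0,0,-0.4],[-0.048,-0.008,0.0025,0,0,0,-0.4],[-0.048,-0.008,0.0025,0,0,0,-0.4],[-0.048,-0.008,0.0025,0,0,0,-0.4],[-0.048,-0.008,0.0025,0,0,0,-0.4],[0,0,0,0,0,0,-0.4]]'
cat > look.py <<'E'
import sys;from h import *;from rig import manip
n,c=sys.argv[1:3];k=manip.calibration(c);p,d=manip.snapshot(c)
np.savez(n+".npz",p=p,d=d,**{a:np.array(b) for a,b in k.items()});cv2.imwrite(f"pics/{n}.png",cv2.convertScaleAbs(p,alpha=1.3))
E
python3 look.py w1 wrist; python3 -c "
from h import *
delta(.507,.033,.22,45)"
```

```text
t: 0.55
eef_pos: [0.1544, 0.5277, 0.2499]
tool_rot: [0.385, 0.923, -0.0, -0.0]
wrist_force: [0.5, 0.1, -0.5]
gripper_width: 0.0603
grip_force: 0.0
t: 1.75
eef_pos: [0.4687, 0.0874, 0.2223]
tool_rot: [0.386, 0.923, -0.001, 0.001]
wrist_force: [-0.7, 0.7, -0.4]
gripper_width: 0.0595
grip_force: 0.0
t 1.8 at [0.4668 0.0896 0.2222] yaw 44.7 tilt 0.0 turn -0.3 shift mm [-68.5 -11.6   2.2] w 0.0600 g 0.0 F [-0.  -0.  -0.1]
```

View pics/w1.png

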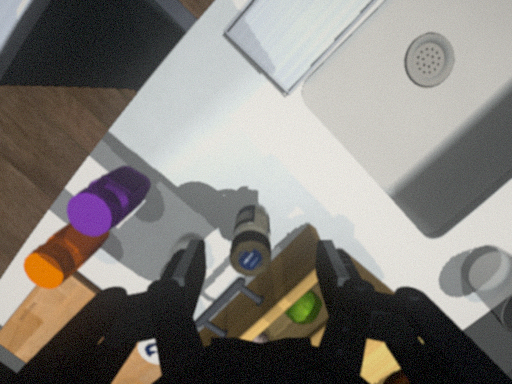

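The wrist view shows the black cap, with its blue top, at about (250,260). The handle is at (222,308), the lime at (303,306), and the decoys are at the left.

```bash
python3 -c "
from h import *
w=load('w1');t=load('top0')
print(plane(w,(249.5,259.5),.105).round(4),tri(w,(249.5,259.5),t,(243,218.5)))
P=cloud(w)[235:285,225:275].reshape(-1,3);k=P[P[:,2]>.097];print(len(k),k.mean(0).round(4),((k.min(0)+k.max(0))/2).round(4),np.ptp(k,axis=0).round(3))
delta(.5075,.032,.17,45)"
```

```text
[[0.5089 0.0323 0.105 ]] (array([0.50751747, 0.03285423, 0.10698306]), np.float64(0.0014097209533538444))
1339 [0.5061 0.0359 0.1074] [0.4704 0.0789 0.2214] [0.116 0.132 0.249]
t 1.8 at [0.4668 0.0896 0.2222] yaw 44.7 tilt 0.0 turn -0.3 shift mm [-69.6 -11.9  52.2] w 0.0600 g 0.0 F [-0.  -0.  -0.1]
```

```bash
python3 -m handwheel '[[-0.0345,-0.006,0,0,0,0,-0.4],[-0.0345,-0.006,0,0,0,0,-0.4],[0,0,0.03,0,0,0,-0.4],[0,0,0.03,0,0,0,-0.4],[0,0,0.03,0,0,0,-0.4],[0,0,0.03,0,0,0,-0.4],[0,0,0.034,0,0,0,-0.4],[0,0,0,0,0,0,-0.4]]' 30 >/dev/null
python3 -c "
from h import *
delta(.5078,.0328,.068)"
```

```text
t 2.6 at [0.5016 0.0367 0.0651] yaw 45.1 tilt 0.5 turn -0.0 shift mm [-7.1  1.6 -3. ] w 0.0600 g 0.0 F [-1.  -0.1 -0.2]
```

```bash
python3 -m handwheel '[[-0.007,0.001,-0.001,0,0,0,-0.4],[0,0,0,0,0,0,-0.4],[0,0,0,0,0,0,0.6],[0,0,0,0,0,0,0.6],[0,0,0,0,0,0,0.6],[0,0,0,0,0,0,0.6]]' 30 >/dev/null
python3 -c "
from h import *
delta(.379,.369,.19,0)"
python3 -m handwheel '[[0,0,-0.03,0,0,0,0.6],[0,0,-0.03,0,0,0,0.6],[0,0,-0.03,0,0,0,0.6],[0,0,-0.03,0,0,0,0.6],[0,0,0,0,0,0,0.6]]' 
python3 -c "
from h import *
delta(.379,.369,.19,0)"
```

```text
t 3.2 at [0.5125 0.0303 0.0716] yaw 45.0 tilt 0.2 turn 45.0 shift mm [ 338.6 -133.1 -119.1] w 0.0402 g 29.2 F [-0.8 -1.2  5.7]
t: 3.7
eef_pos: [0.5141, 0.0303, 0.1949]
tool_rot: [0.383, 0.924, 0.001, 0.005]
wrist_force: [-0.3, -1.3, -1.4]
gripper_width: 0.04
grip_force: 30.7
t 3.7 at [0.5141 0.0303 0.1949] yaw 45.0 tilt 0.5 turn 45.0 shift mm [ 338.7 -135.1    3.1] w 0.0400 g 30.7 F [-0.3 -1.3 -1.4]
```

```bash
python3 -m handwheel '[[0,0,0,0,0,7.5,0.6],[0,0,0,0,0,7.5,0.6],[0,0,0,0,0,7.5,0.6],[0,0,0,0,0,7.5,0.6],[0,0,0,0,0,7.5,0.6],[0,0,0,0,0,7.5,0.6]]' >/dev/null
python3 -m handwheel '[[0.034,-0.0135,0,0,0,0,0.6],[0.034,-0.0135,0,0,0,0,0.6],[0.034,-0.0135,0,0,0,0,0.6],[0.034,-0.0135,0,0,0,0,0.6],[0.034,-0.0135,0,0,0,0,0.6],[0.034,-0.0135,0,0,0,0,0.6],[0.034,-0.0135,0,0,0,0,0.6],[0.034,-0.0135,0,0,0,0,0.6],[0.034,-0.0135,0,0,0,0,0.6],[0.034,-0.0135,0,0,0,0,0.6],[0,0,0,0,0,0,0.6],[0,0,0,0,0,0,0.6]]' >/dev/null
python3 -c "
from h import *
delta(.379,.367,.077,0)"
```

```text
t 5.5 at [0.3757 0.3708 0.1892] yaw 0.1 tilt 0.1 turn 0.1 shift mm [ -3.7   3.4 112.2] w 0.0406 g 30.6 F [ 0.3 -1.3 -0.6]
```

```bash
python3 -m handwheel '[[-0.003,0.003,0.03,0,0,0,0.6],[0,0,0.03,0,0,0,0.6],[0,0,0.025,0,0,0,0.6],[0,0,0.015,0,0,0,0.6],[0,0,0.008,0,0,0,0.6],[0,0,0.004,0,0,0,0.6],[0,0,0,0,0,0,0.6],[0,0,0,0,0,0,0.6]]'
```

```text
t: 6.3
eef_pos: [0.3802, 0.3678, 0.0786]
tool_rot: [0.707, 0.707, 0.001, 0.0]
wrist_force: [-0.0, 0.6, -1.3]
gripper_width: 0.0404
grip_force: 30.7
```

```bash
python3 -m handwheel '[[0,0,0.002,0,0,0,0.6],[0,0,0.0015,0,0,0,0.6],[0,0,0,0,0,0,0.6]]'; python3 -m handwheel '[[0,0,0,0,0,0,-0.3],[0,0,0,0,0,0,-0.3],[0,0,0,0,0,0,-0.3],[0,0,-0.03,0,0,0,-0.3],[0,0,-0.03,0,0,0,-0.3],[0,0,-0.03,0,0,0,-0.3],[0,0,-0.03,0,0,0,-0.3],[0,0,0,0,0,0,-0.4]]'; python3 -c "
from h import *
delta(.477,-.0553,.2,90)"
```

```text
t: 6.6
eef_pos: [0.3798, 0.3679, 0.0747]
tool_rot: [0.707, 0.707, 0.0, 0.0]
wrist_force: [1.2, -1.5, -1.1]
gripper_width: 0.0404
grip_force: 30.4
t: 7.4
eef_pos: [0.3817, 0.3691, 0.1988]
tool_rot: [0.707, 0.707, 0.004, 0.001]
wrist_force: [-0.5, 0.5, 1.5]
gripper_width: 0.0598
grip_force: 0.0
t 7.4 at [0.3817 0.3691 0.1988] yaw -0.0 tilt 0.5 turn -90.0 shift mm [ -95.3 -424.4   -2.4] w 0.0598 g 0.0 F [-0.5  0.5  1.5]
```

```bash
python3 -m handwheel '[[-0.035,0.0075,0,0,0,0,-0.4],[-0.035,0.0075,0,0,0,0,-0.4],[-0.035,0.0075,0,0,0,0,-0.4],[-0.035,0.0075,0,0,0,0,-0.4],[-0.035,0.0075,0,0,0,0,-0.4],[-0.035,0.0075,0,0,0,0,-0.4],[-0.035,0.0075,0,0,0,0,-0.4],[-0.035,0.0075,0,0,0,0,-0.4],[-0.035,0.0075,0,0,0,0,-0.4],[-0.035,0.0075,0,0,0,0,-0.4],[-0.035,0.0075,0,0,0,0,-0.4],[-0.035,0.0075,0,0,0,0,-0.4]]' >/dev/null
python3 -m handwheel '[[0,0,0,0,0,-8.2,-0.4],[0,0,0,0,0,-8.2,-0.4],[0,0,0,0,0,-8.2,-0.4],[0,0,0,0,0,-8.2,-0.4],[0,0,0,0,0,-8.2,-0.4],[0,0,0,0,0,-8.2,-0.4],[0,0,0,0,0,-8.2,-0.4],[0,0,0,0,0,-8.2,-0.4],[0,0,0,0,0,-8.2,-0.4],[0,0,0,0,0,-8.2,-0.4],[0,0,0,0,0,-8,-0.4],[0,0,0,0,0,0,-0.4]]'
python3 look.py w2 wrist; python3 -c "
from h import *
delta(.477,-.0553,.2,90)"
```

```text
t: 9.8
eef_pos: [0.469, -0.0522, 0.1936]
tool_rot: [-0.0, 1.0, 0.0, -0.001]
wrist_force: [-0.3, -0.7, 0.7]
gripper_width: 0.0597
grip_force: 0.0
t 9.8 at [ 0.4691 -0.0522  0.1937] yaw 89.8 tilt 0.1 turn -0.2 shift mm [-7.9 -3.1 -6.3] w 0.0599 g 0.0 F [-0.1 -0.2 -0.1]
```

View pics/w2.png

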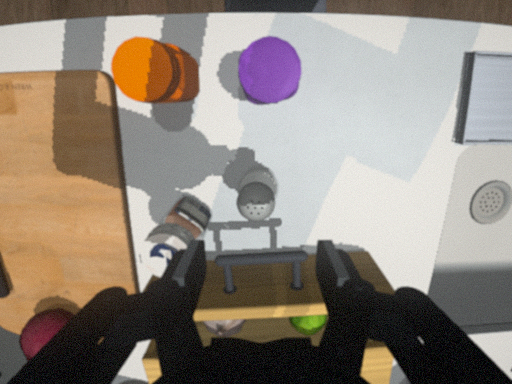

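The salt's grey top is at about (257,202), the white cap is partly behind a finger near (172,255), and the handle ends are at (217,258) and (306,257).

```bash
python3 -c "
from h import *
w=load('w2');t=load('top0')
for z in(.08,.09): print(plane(w,(256.5,202),z).round(4))
print(tri(w,(256.5,202),t,(276.5,230.2)))
P=cloud(w)[165:235,225:290].reshape(-1,3)
for a,b in((.02,.05),(.05,.07),(.07,.1)):
  k=P[(P[:,2]>a)&(P[:,2]<b)&(np.abs(P[:,0]-.477)<.035)];print(len(k),((k.min(0)+k.max(0))/2).round(4),np.ptp(k,axis=0).round(3))
print('handle',plane(w,[(217,258),(306,257)],.0755).round(4))"
```

```text
[[ 0.4763 -0.0558  0.08  ]]
[[ 0.4726 -0.0557  0.09  ]]
(array([ 0.4771199 , -0.05524457,  0.07762629]), np.float64(0.0012543933068876075))
404 [ 0.4713 -0.0555  0.0356] [0.028 0.042 0.029]
277 [ 0.471  -0.0562  0.0601] [0.022 0.036 0.02 ]
1169 [ 0.4772 -0.0567  0.0805] [0.033 0.033 0.021]
handle [[ 0.535  -0.0938  0.0755]
 [ 0.5338 -0.0089  0.0755]]
```

```bash
python3 -m handwheel '[[-0.0085,-0.0035,0.03,0,0,0,-0.4],[0,0,0.03,0,0,0,-0.4],[0,0,0.03,0,0,0,-0.4],[0,0,0.03,0,0,0,-0.4],[0,0,0.02,0,0,0,-0.4],[0,0,0,0,0,0,-0.4],[0,0,0,0,0,0,-0.4],[0,0,0,0,0,0,-0.4]]' ; python3 -c "
from h import *
delta(.4775,-.0558,.05,90)"
```

```text
t: 10.65
eef_pos: [0.4789, -0.0562, 0.0554]
tool_rot: [0.001, 1.0, -0.0, 0.001]
wrist_force: [0.4, -0.2, 0.7]
gripper_width: 0.0598
grip_force: 0.0
t 10.7 at [ 0.4789 -0.0562  0.0554] yaw 89.9 tilt 0.1 turn -0.1 shift mm [1.4 0.4 5.4] w 0.0598 g 0.0 F [ 0.4 -0.2  0.7]
```

```bash
python3 -m handwheel '[[0.001,0,0.005,0,0,0,-0.4],[0,0,0,0,0,0,-0.4],[0,0,0,0,0,0,0.6],[0,0,0,0,0,0,0.6],[0,0,0,0,0,0,0.6],[0,0,0,0,0,0,0.6],[0,0,0,0,0,0,0.6]]' 30;
python3 -m handwheel '[[0,0,-0.03,0,0,0,0.6],[0,0,-0.03,0,0,0,0.6],[0,0,-0.03,0,0,0,0.6],[0,0,-0.03,0,0,0,0.6],[0,0,-0.03,0,0,0,0.6],[0,0,0,0,0,0,0.6],[0,0,0,0,0,0,0.6]]' ; python3 -c "
from h import *
delta(.379,.294,.2,0)"
```

```text
t: 11.35
eef_pos: [0.4773, -0.0557, 0.05]
tool_rot: [0.0, 1.0, 0.0, 0.001]
wrist_force: [-0.1, 0.6, 5.6]
gripper_width: 0.0385
grip_force: 30.0
t: 12.05
eef_pos: [0.4769, -0.0559, 0.1995]
tool_rot: [0.0, 1.0, -0.0, 0.001]
wrist_force: [-0.3, 0.8, -1.0]
gripper_width: 0.0382
grip_force: 30.6
t 12.1 at [ 0.4769 -0.0559  0.1995] yaw 90.0 tilt 0.1 turn 90.0 shift mm [349.9 -97.9  -0.7] w 0.0382 g 30.6 F [-0.3  0.8 -1. ]
```

```bash
python3 -m handwheel '[[0,0,0,0,0,8.2,0.6],[0,0,0,0,0,8.2,0.6],[0,0,0,0,0,8.2,0.6],[0,0,0,0,0,8.2,0.6],[0,0,0,0,0,8.2,0.6],[0,0,0,0,0,8.2,0.6],[0,0,0,0,0,8.2,0.6],[0,0,0,0,0,8.2,0.6],[0,0,0,0,0,8.2,0.6],[0,0,0,0,0,8.2,0.6],[0,0,0,0,0,8,0.6]]' >/dev/null
python3 -m handwheel '[[0.0292,-0.0082,0,0,0,0,0.6],[0.0292,-0.0082,0,0,0,0,0.6],[0.0292,-0.0082,0,0,0,0,0.6],[0.0292,-0.0082,0,0,0,0,0.6],[0.0292,-0.0082,0,0,0,0,0.6],[0.0292,-0.0082,0,0,0,0,0.6],[0.0292,-0.0082,0,0,0,0,0.6],[0.0292,-0.0082,0,0,0,0,0.6],[0.0292,-0.0082,0,0,0,0,0.6],[0.0292,-0.0082,0,0,0,0,0.6],[0.0292,-0.0082,0,0,0,0,0.6],[0.0292,-0.0082,0,0,0,0,0.6]]' >/dev/null
python3 -m handwheel '[[0,0,0.03,0,0,0,0.6],[0,0,0.03,0,0,0,0.6],[0,0,0.03,0,0,0,0.6],[0,0,0.02,0,0,0,0.6],[0,0,0.01,0,0,0,0.6],[0,0,0.006,0,0,0,0.6],[0,0,0,0,0,0,0.6],[0,0,0,0,0,0,0.6]]'; python3 -c "
from h import *
delta(.379,.294,.053,0)"
```

```text
t: 15.15
eef_pos: [0.3791, 0.2948, 0.0739]
tool_rot: [0.707, 0.707, 0.0, 0.0]
wrist_force: [-0.1, 0.2, -0.4]
gripper_width: 0.0386
grip_force: 30.6
t 15.2 at [0.3791 0.2948 0.0739] yaw -0.0 tilt 0.1 turn -0.0 shift mm [-0.8 -0.1 20.9] w 0.0386 g 30.6 F [-0.1  0.2 -0.4]
```

```bash
python3 -m handwheel '[[0,0,0.01,0,0,0,0.6],[0,0,0.006,0,0,0,0.6],[0,0,0.003,0,0,0,0.6],[0,0,0.0015,0,0,0,0.6],[0,0,0,0,0,0,0.6],[0,0,0,0,0,0,0.6]]'; python3 -m handwheel '[[0,0,0,0,0,0,-0.3],[0,0,0,0,0,0,-0.3],[0,0,0,0,0,0,-0.3],[0,0,-0.03,0,0,0,-0.3],[0,0,-0.03,0,0,0,-0.3],[0,0,-0.03,0,0,0,-0.3],[0,0,-0.03,0,0,0,-0.3],[0,0,-0.027,0,0,0,-0.4]]';  python3 -c "
from h import *
delta(.5194,-.1352,.2,0)"
```

```text
t: 15.75
eef_pos: [0.3783, 0.2945, 0.053]
tool_rot: [0.707, 0.707, -0.0, -0.0]
wrist_force: [-2.9, -0.3, 4.7]
gripper_width: 0.0389
grip_force: 31.3
t: 16.55
eef_pos: [0.3788, 0.2946, 0.2013]
tool_rot: [0.707, 0.707, 0.0, 0.0]
wrist_force: [1.1, 0.1, 1.0]
gripper_width: 0.0598
grip_force: 0.0
t 16.6 at [0.3788 0.2946 0.2013] yaw -0.0 tilt 0.1 turn -0.0 shift mm [-429.9  140.6    1.3] w 0.0598 g 0.0 F [1.1 0.1 1. ]
```

```bash
python3 -m handwheel '[[-0.0355,0.0115,0,0,0,0,-0.4],[-0.0355,0.0115,0,0,0,0,-0.4],[-0.0355,0.0115,0,0,0,0,-0.4],[-0.0355,0.0115,0,0,0,0,-0.4],[-0.0355,0.0115,0,0,0,0,-0.4],[-0.0355,0.0115,0,0,0,0,-0.4],[-0.0355,0.0115,0,0,0,0,-0.4],[-0.0355,0.0115,0,0,0,0,-0.4],[-0.0355,0.0115,0,0,0,0,-0.4],[-0.0355,0.0115,0,0,0,0,-0.4],[-0.0355,0.0115,0,0,0,0,-0.4],[-0.0355,0.0115,0,0,0,0,-0.4]]' >/dev/null
python3 -m handwheel '[[0,0,0,0,0,7.5,-0.4],[0,0,0,0,0,7.5,-0.4],[0,0,0,0,0,7.5,-0.4],[0,0,0,0,0,7.5,-0.4],[0,0,0,0,0,7.5,-0.4],[0,0,0,0,0,7.5,-0.4],[0,0,0,0,0,0,-0.4]]' >/dev/null
python3 look.py w3 wrist; python3 -c "
from h import *
delta(.5194,-.1352,.2,-45)"
```

```text
t 18.5 at [ 0.5165 -0.1314  0.1997] yaw -44.9 tilt 0.0 turn 0.1 shift mm [-0.6  4.7 -0.3] w 0.0600 g 0.0 F [-0.6 -0.4 -1.2]
```

View pics/w3.png

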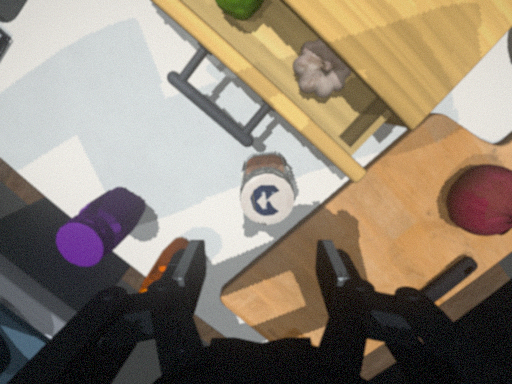

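The white cap is at (267,195), the garlic at about (318,70), and the handle runs from (177,77) to (248,138).

```bash
python3 -c "
from h import *
w=load('w3');t=load('top0')
g=cv2.cvtColor(w['p'],cv2.COLOR_BGR2HSV);m=((g[...,1]<60)&(g[...,2]>100)).astype(np.uint8);m[:, :235]=0;m[:,300:]=0;m[:150]=0;m[230:]=0
P0=cloud(w);m&=(P0[...,2]>.085).astype(np.uint8)
(c,r)=cv2.minEnclosingCircle(np.argwhere(m)[:,::-1].astype(np.float32));print(c,r,m.sum())
for uv in((267,195),c): print(plane(w,uv,.098).round(4),tri(w,uv,t,(307.75,213.5)))
k=P0[m>0];print(((k.min(0)+k.max(0))/2).round(4),np.ptp(k,axis=0).round(3),np.median(k[:,2]))
q=P0[45:95,296:345].reshape(-1,3);print('garlic',np.percentile(q[:,2],[50,95]).round(3),plane(w,(320,70),.06).round(3))
print('handle',plane(w,[(177,77),(248,138)],.0755).round(4))
delta(.5194,-.1352,.068,-45)"
```

```text
(262.19366455078125, 189.70950317382812) 39.96794509887695 1934
[[ 0.5239 -0.1327  0.098 ]] (array([ 0.52029314, -0.13687847,  0.08188869]), np.float64(3.5660789967995e-05))
[[ 0.5243 -0.1267  0.098 ]] (array([ 0.519665  , -0.13532408,  0.07227506]), np.float64(0.005662957952846671))
[ 0.5363 -0.1163  0.2043] [0.076 0.083 0.238] 0.09784358118139624
garlic [0.059 0.099] [[ 0.626 -0.095  0.06 ]]
handle [[ 0.5384 -0.0154  0.0755]
 [ 0.5434 -0.0907  0.0755]]
t 18.5 at [ 0.5165 -0.1314  0.1997] yaw -44.9 tilt 0.0 turn 0.1 shift mm [ -0.6   4.7 131.7] w 0.0600 g 0.0 F [-0.6 -0.4 -1.2]
```

```bash
python3 -m handwheel '[[0.001,0.005,0.03,0,0,0,-0.4],[0,0,0.03,0,0,0,-0.4],[0,0,0,0,0,0,-0.4],[0,0,0,0,0,0,-0.4]]'; python3 -c "
from h import *
delta(.521,-.1347,.06,-45)"
```

```text
t: 18.9
eef_pos: [0.5205, -0.1342, 0.1398]
tool_rot: [0.924, 0.383, -0.0, -0.001]
wrist_force: [-0.1, -0.4, 0.2]
gripper_width: 0.0597
grip_force: 0.0
t 18.9 at [ 0.5205 -0.1342  0.1398] yaw -44.9 tilt 0.1 turn 0.1 shift mm [-0.   0.8 79.8] w 0.0597 g 0.0 F [-0.1 -0.4  0.2]
```

```bash
python3 -m handwheel '[[0,0.0005,0.025,0,0,0,-0.4],[0,0,0.025,0,0,0,-0.4],[0,0,0.02,0,0,0,-0.4],[0,0,0.006,0,0,0,-0.4],[0,0,0,0,0,0,-0.4],[0,0,0,0,0,0,-0.4]]'
python3 -m handwheel '[[0,0,0,0,0,0,0],[0,0,0,0,0,0,0.5],[0,0,0,0,0,0,0.5],[0,0,0,0,0,0,0.5],[0,0,0,0,0,0,0.5]]' 30
python3 -m handwheel '[[0,0,-0.02,0,0,0,0.5],[0,0,-0.03,0,0,0,0.5],[0,0,-0.03,0,0,0,0.5],[0,0,-0.03,0,0,0,0.5],[0,0,-0.025,0,0,0,0.5],[0,0,0,0,0,0,0.5],[0,0,0,0,0,0,0.5]]';  python3 -c "
from h import *
delta(.379,.215,.2,0)"
```

```text
t: 19.5
eef_pos: [0.5223, -0.1352, 0.0654]
tool_rot: [0.924, 0.383, 0.001, 0.001]
wrist_force: [0.2, 0.3, -0.3]
gripper_width: 0.0601
grip_force: 0.0
t: 20.0
eef_pos: [0.522, -0.135, 0.0655]
tool_rot: [0.924, 0.383, 0.001, 0.001]
wrist_force: [-0.4, 1.8, 6.6]
gripper_width: 0.0464
grip_force: 30.3
t: 20.7
eef_pos: [0.5211, -0.1346, 0.1992]
tool_rot: [0.924, 0.383, 0.0, 0.001]
wrist_force: [-0.2, 0.5, -1.8]
gripper_width: 0.0465
grip_force: 31.6
t 20.7 at [ 0.5211 -0.1346  0.1992] yaw -45.0 tilt 0.1 turn -45.0 shift mm [ 349.6 -142.1   -1.2] w 0.0465 g 31.6 F [-0.2  0.5 -1.8]
```

```bash
python3 -m handwheel '[[0,0,0,0,0,-7.5,0.5],[0,0,0,0,0,-7.5,0.5],[0,0,0,0,0,-7.5,0.5],[0,0,0,0,0,-7.5,0.5],[0,0,0,0,0,-7.5,0.5],[0,0,0,0,0,-7.5,0.5]]' >/dev/null
python3 -m handwheel '[[0.029,-0.0118,0,0,0,0,0.5],[0.029,-0.0118,0,0,0,0,0.5],[0.029,-0.0118,0,0,0,0,0.5],[0.029,-0.0118,0,0,0,0,0.5],[0.029,-0.0118,0,0,0,0,0.5],[0.029,-0.0118,0,0,0,0,0.5],[0.029,-0.0118,0,0,0,0,0.5],[0.029,-0.0118,0,0,0,0,0.5],[0.029,-0.0118,0,0,0,0,0.5],[0.029,-0.0118,0,0,0,0,0.5],[0.029,-0.0118,0,0,0,0,0.5],[0.029,-0.0118,0,0,0,0,0.5]]' >/dev/null
python3 -m handwheel '[[0,0,0.03,0,0,0,0.5],[0,0,0.03,0,0,0,0.5],[0,0,0.03,0,0,0,0.5],[0,0,0.02,0,0,0,0.5],[0,0,0.01,0,0,0,0.5],[0,0,0.005,0,0,0,0.5],[0,0,0.002,0,0,0,0.5],[0,0,0,0,0,0,0.5],[0,0,0,0,0,0,0.5]]'
```

```text
t: 23.4
eef_pos: [0.3802, 0.2136, 0.0726]
tool_rot: [0.707, 0.707, 0.001, 0.0]
wrist_force: [0.1, 0.0, -1.1]
gripper_width: 0.0465
grip_force: 31.5
```

```bash
python3 -m handwheel '[[0,0,0.002,0,0,0,0.5],[0,0,0.002,0,0,0,0.5],[0,0,0,0,0,0,0.5],[0,0,0,0,0,0,0.5]]'; python3 -m handwheel '[[0,0,0,0,0,0,-0.35],[0,0,0,0,0,0,-0.35],[0,0,0,0,0,0,-0.35],[0,0,-0.03,0,0,0,-0.35],[0,0,-0.03,0,0,0,-0.35],[0,0,-0.03,0,0,0,-0.35],[0,0,-0.03,0,0,0,-0.35],[0,0,-0.01,0,0,0,0],[0,0,0,0,0,0,0]]'; python3 look.py s1 scene; python3 -c "
from h import *
delta(.536,-.053,.19,5)"
```

```text
t: 23.8
eef_pos: [0.3799, 0.2137, 0.0684]
tool_rot: [0.707, 0.707, 0.001, 0.0]
wrist_force: [-2.0, 1.2, 5.4]
gripper_width: 0.0466
grip_force: 30.3
t: 24.7
eef_pos: [0.3805, 0.2136, 0.1989]
tool_rot: [0.707, 0.707, 0.001, 0.001]
wrist_force: [0.7, 0.3, -0.1]
gripper_width: 0.0427
grip_force: 0.0
t 24.8 at [0.3796 0.2134 0.1975] yaw -0.0 tilt 0.0 turn -5.0 shift mm [-279.   132.6    7.6] w 0.0427 g 0.0 F [-0.3 -0.1 -0.9]
```

View pics/s1.png

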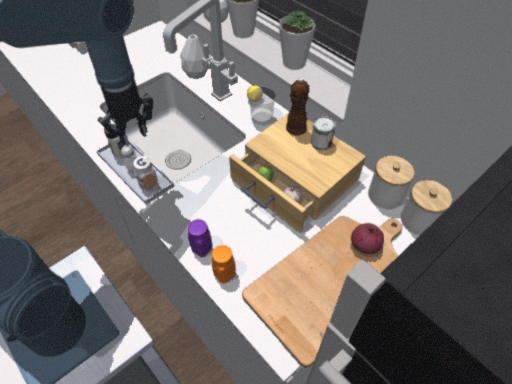

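All three stand on the tray at about (120,150), (128,160) and (147,172), the drawer is still ajar, and the way to the handle is free.

```bash
python3 -m handwheel '[[0,0,0,0,0,-5,0.34],[-0.031,0.0148,0,0,0,0,0.34],[-0.031,0.0148,0,0,0,0,0.34],[-0.031,0.0148,0,0,0,0,0.34],[-0.031,0.0148,0,0,0,0,0.34],[-0.031,0.0148,0,0,0,0,0.34],[-0.031,0.0148,0,0,0,0,0.34],[-0.031,0.0148,0,0,0,0,0.34],[-0.031,0.0148,0,0,0,0,0.34],[-0.031,0.0148,0,0,0,0,0.34],[0,0,0,0,0,0,0.34],[0,0,0,0,0,0,0.34]]'; python3 -c "
from h import *
delta(.5375,-.053,.125,5)"
```

```text
t: 25.95
eef_pos: [0.5355, -0.0532, 0.1954]
tool_rot: [0.676, 0.737, -0.001, -0.002]
wrist_force: [-0.3, 0.2, -0.2]
gripper_width: 0.0282
grip_force: 0.0
t 25.9 at [ 0.5355 -0.0532  0.1954] yaw 4.9 tilt 0.3 turn -0.1 shift mm [-0.1  2.3 70.4] w 0.0282 g 0.0 F [-0.3  0.2 -0.2]
```

```bash
python3 -m handwheel '[[0,0.002,0.03,0,0,0,0.34],[0,0,0.03,0,0,0,0.34],[0,0,0.02,0,0,0,0.34],[0,0,0.015,0,0,0,0.34],[0,0,0.015,0,0,0,0.34],[0,0,0.013,0,0,0,0.34],[0,0,0,0,0,0,0.34]]'; python3 -m handwheel '[[0,0,0,0,0,0,0.9],[0,0,0,0,0,0,0.9],[0,0,0,0,0,0,0.9]]' 30;python3 -c "
from h import *
delta(.45,-.06,.072,5)"
```

```text
t: 26.65
eef_pos: [0.5398, -0.0514, 0.0756]
tool_rot: [0.675, 0.738, 0.001, 0.001]
wrist_force: [0.3, -0.4, 4.2]
gripper_width: 0.0281
grip_force: 1.4
t: 26.95
eef_pos: [0.5382, -0.0517, 0.0748]
tool_rot: [0.676, 0.737, 0.0, -0.0]
wrist_force: [0.4, 4.7, 4.8]
gripper_width: 0.01
grip_force: 29.2
t 26.9 at [ 0.5382 -0.0517  0.0748] yaw 5.0 tilt 0.1 turn -0.0 shift mm [ -0.5 -88.6   2.8] w 0.0100 g 29.2 F [0.4 4.7 4.8]
```

```bash
python3 -m handwheel '[[0,-0.007,0,0,0,0,0.9],[0,-0.012,0,0,0,0,0.9],[0,-0.012,0,0,0,0,0.9],[0,-0.012,0,0,0,0,0.9],[0,-0.012,0,0,0,0,0.9],[0,-0.012,0,0,0,0,0.9],[0,-0.008,0,0,0,0,0.9],[0,0,0,0,0,0,0.9],[0,0,0,0,0,0,0.9]]'; python3 look.py t1 top; python3 look.py s2 scene;  python3 -c "
from h import *
t=load('t1');b=load('top0')
a=cv2.hconcat([t['p'][150:270,200:340],]);cv2.imwrite('pics/t1c.png',cv2.convertScaleAbs(cv2.resize(a,None,fx=4,fy=4),alpha=1.6))"
```

```text
t: 27.85
eef_pos: [0.4619, -0.0569, 0.0748]
tool_rot: [0.676, 0.737, 0.0, -0.002]
wrist_force: [-1.8, 11.4, 10.4]
gripper_width: 0.0096
grip_force: 30.3
```

View pics/t1c.png

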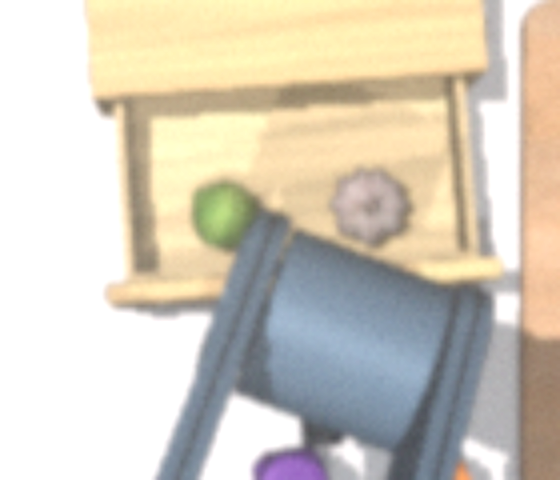

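The drawer is about 120 mm open; the garlic is at crop (371,205), with the lime at (222,212) well left of it.

```bash
python3 -m handwheel '[[0.002,-0.006,0,0,0,0,0.9],[0,-0.004,0,0,0,0,0.9],[0,0,0,0,0,0,0.9],[0,0,0,0,0,0,0.9]]';  python3 -m handwheel '[[0,0,0,0,0,0,0.34],[0,0,0,0,0,0,0.34],[0,0,0,0,0,0,0.34],[0,0,-0.03,0,0,0,0.34],[0,0,-0.03,0,0,0,0.34],[0,0,-0.03,0,0,0,0.34],[0,0,-0.03,0,0,0,-0.5],[0,0,0,0,0,0,-1],[0,0,0,0,0,0,-1]]'; python3 look.py w4 wrist;python3 look.py t2 top; python3 -c "
from h import *
delta(.55,-.1,.2,90)
t=load('t2');P=cloud(t)
print(plane(t,(292.75,203),.055).round(4))
w=load('w4');cv2.imwrite('pics/w4.png',cv2.convertScaleAbs(w['p'],alpha=1.3))
"
```

```text
t: 28.35
eef_pos: [0.4526, -0.0575, 0.0748]
tool_rot: [0.676, 0.737, -0.0, -0.001]
wrist_force: [-1.1, 5.0, 7.2]
gripper_width: 0.0099
grip_force: 30.2
t: 29.25
eef_pos: [0.454, -0.0585, 0.1952]
tool_rot: [0.676, 0.737, 0.0, 0.001]
wrist_force: [0.1, 0.3, -0.4]
gripper_width: 0.0705
grip_force: 0.0
t 29.4 at [ 0.4529 -0.0581  0.1937] yaw 5.0 tilt 0.1 turn -85.0 shift mm [-97.  -41.9  -6.5] w 0.0840 g 0.0 F [-0.6 -1.  -0.4]
[[ 0.5501 -0.1     0.055 ]]
```

View pics/w4.png

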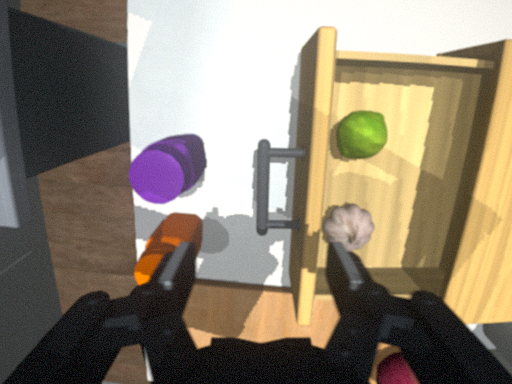

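The garlic is at (349,226), clear of the lime at (362,134), and the drawer is wide open.

```bash
python3 -c "
from h import *
w=load('w4');t=load('t2')
def blob(c,box,zlo,zhi):
    P=cloud(c);u0,v0,u1,v1=box;h=cv2.cvtColor(c['p'],cv2.COLOR_BGR2HSV)[v0:v1,u0:u1];p=P[v0:v1,u0:u1]
    k=(p[...,2]>zlo)&(p[...,2]<zhi)&(h[...,1]<75);n,l,s,cc=cv2.connectedComponentsWithStats(k.astype(np.uint8));i=1+s[1:,4].argmax();q=p[l==i]
    b=s[i];print(b,cc[i]+[u0,v0],'pts mid',((np.percentile(q,2,0)+np.percentile(q,98,0))/2).round(4),'ext',np.ptp(q,axis=0).round(3));return (u0+b[0]+b[2]/2,v0+b[1]+b[3]/2),q[:,2].max()
a,z1=blob(w,(318,195,385,260),.035,.09);b,z2=blob(t,(275,185,312,222),.035,.09)
print('tops',z1,z2,tri(w,a,t,b),plane(w,a,.055),plane(t,b,.055))
delta(.55,-.1,.2,95)"
```

```text
[   5    9   51   47 1659] [348.80590717 226.59553948] pts mid [ 0.5482 -0.0958  0.0554] ext [0.05  0.047 0.041]
[  8   8  19  20 272] [292.19485294 202.54411765] pts mid [ 0.5519 -0.0987  0.0574] ext [0.052 0.048 0.033]
tops 0.07568960046490905 0.07324371168591237 (array([ 0.55125476, -0.10003705,  0.04373933]), np.float64(0.000655462165453934)) [[ 0.54725103 -0.0948506   0.055     ]] [[ 0.5501506  -0.09934663  0.055     ]]
t 29.4 at [ 0.4529 -0.0581  0.1937] yaw 5.0 tilt 0.1 turn -90.0 shift mm [-93.  -50.2  -6.5] w 0.0840 g 0.0 F [-0.6 -1.  -0.4]
```

```bash
python3 -m handwheel '[[0,0,0,0,0,-8.2,-1],[0,0,0,0,0,-8.2,-1],[0,0,0,0,0,-8.2,-1],[0,0,0,0,0,-8.2,-1],[0,0,0,0,0,-8.2,-1],[0,0,0,0,0,-8.2,-1],[0,0,0,0,0,-8.2,-1],[0,0,0,0,0,-8.2,-1],[0,0,0,0,0,-8.2,-1],[0,0,0,0,0,-8.2,-1],[0,0,0,0,0,-8,-1]]'>/dev/null
python3 -m handwheel '[[-0.031,-0.016,0,0,0,0,-1],[-0.031,-0.016,0,0,0,0,-1],[-0.031,-0.016,0,0,0,0,-1],[0,0,0.03,0,0,0,-0.9],[0,0,0.03,0,0,0,-0.9],[0,0,0,0,0,0,-0.9],[0,0,0,0,0,0,-0.9]]'
python3 -c "
from h import *
delta(.552,-.098,.055,95)"
```

```text
t: 31.15
eef_pos: [0.5496, -0.0976, 0.1337]
tool_rot: [-0.043, 0.999, 0.001, -0.002]
wrist_force: [-0.0, -0.2, 1.4]
gripper_width: 0.0811
grip_force: 0.0
t 31.1 at [ 0.5496 -0.0976  0.1337] yaw 95.0 tilt 0.2 turn -0.0 shift mm [-2.6 -0.7 78.7] w 0.0811 g 0.0 F [-0.  -0.2  1.4]
```

```bash
python3 -m handwheel '[[-0.002,0,0.03,0,0,0,-0.9],[0,0,0.025,0,0,0,-0.9],[0,0,0.015,0,0,0,-0.9],[0,0,0.008,0,0,0,-0.9],[0,0,0,0,0,0,-0.9],[0,0,0,0,0,0,-0.9]]'
python3 -m handwheel '[[0,0,0,0,0,0,0.4],[0,0,0,0,0,0,0.6],[0,0,0,0,0,0,0.6],[0,0,0,0,0,0,0.6],[0,0,0,0,0,0,0.6]]' 20
```

```text
t: 31.75
eef_pos: [0.5534, -0.0981, 0.0581]
tool_rot: [-0.043, 0.999, -0.0, 0.001]
wrist_force: [-0.0, -0.2, 0.8]
gripper_width: 0.0807
grip_force: 0.0
t: 32.25
eef_pos: [0.5533, -0.098, 0.0582]
tool_rot: [-0.044, 0.999, -0.001, 0.001]
wrist_force: [-1.0, -0.3, 5.7]
gripper_width: 0.05
grip_force: 19.9
```

```bash
python3 -m handwheel '[[0,0,-0.02,0,0,0,0.6],[0,0,-0.03,0,0,0,0.6],[0,0,-0.03,0,0,0,0.6],[0,0,-0.03,0,0,0,0.6],[0,0,0,0,0,0,0.6],[0,0,0,0,0,0,0.6]]'
python3 -c "
from h import *
delta(.518,-.288,.165,95)"
```

```text
t: 32.85
eef_pos: [0.5528, -0.0979, 0.1678]
tool_rot: [-0.043, 0.999, -0.0, 0.001]
wrist_force: [-0.5, -0.6, -0.7]
gripper_width: 0.0498
grip_force: 20.7
t 32.9 at [ 0.5528 -0.0979  0.1678] yaw 95.0 tilt 0.1 turn -0.0 shift mm [  51.3 -186.4    2.8] w 0.0498 g 20.7 F [-0.5 -0.6 -0.7]
```

```bash
python3 -m handwheel '[[0.0073,-0.0266,0,0,0,0,0.6],[0.0073,-0.0266,0,0,0,0,0.6],[0.0073,-0.0266,0,0,0,0,0.6],[0.0073,-0.0266,0,0,0,0,0.6],[0.0073,-0.0266,0,0,0,0,0.6],[0.0073,-0.0266,0,0,0,0,0.6],[0.0073,-0.0266,0,0,0,0,0.6],[0,0,0.03,0,0,0,0.6],[0,0,0.03,0,0,0,0.6],[0,0,0.03,0,0,0,0.6],[0,0,0.014,0,0,0,0.6],[0,0,0,0,0,0,0.6]]' >/dev/null;python3 -m handwheel '[[0,0,0.005,0,0,0,0.6],[0,0,0,0,0,0,0.6],[0,0,0,0,0,0,0.6]]'
```

```text
t: 34.35
eef_pos: [0.5184, -0.2881, 0.059]
tool_rot: [-0.044, 0.999, -0.001, 0.001]
wrist_force: [0.8, 0.0, -0.9]
gripper_width: 0.0498
grip_force: 20.7
```

```bash
python3 -m handwheel '[[0,0,0.003,0,0,0,0.6],[0,0,0.002,0,0,0,0.6],[0,0,0,0,0,0,0.6],[0,0,0,0,0,0,0.6]]'; python3 -m handwheel '[[0,0,0,0,0,0,0.1],[0,0,0,0,0,0,-0.5],[0,0,0,0,0,0,-0.5],[0,0,0,0,0,0,-0.5],[0,0,-0.02,0,0,0,-0.5],[0,0,-0.03,0,0,0,-0.5],[0,0,-0.03,0,0,0,-0.5],[0,0,-0.03,0,0,0,-0.5],[0,0,-0.03,0,0,0,-0.2],[0,0,0,0,0,0,0.34]]'; python3 look.py w5 wrist; python3 -c "
from h import *
w=load('w5');a=cloud(w);cv2.imwrite('pics/w5.png',cv2.resize(cv2.convertScaleAbs(w['p'],alpha=1.3),(400,300)))
delta(.452,-.0585,.2,5)"
```

```text
t: 34.75
eef_pos: [0.5184, -0.2881, 0.0547]
tool_rot: [-0.044, 0.999, -0.001, 0.001]
wrist_force: [-3.0, 1.8, 9.7]
gripper_width: 0.0498
grip_force: 22.1
t: 35.75
eef_pos: [0.5198, -0.2893, 0.1975]
tool_rot: [-0.044, 0.999, -0.003, 0.003]
wrist_force: [0.3, -0.0, 0.3]
gripper_width: 0.0381
grip_force: 0.0
t 35.8 at [ 0.5188 -0.2885  0.195 ] yaw 95.0 tilt 0.3 turn 90.0 shift mm [235.  -46.5  -5.9] w 0.0304 g 0.0 F [ 0.6  0.4 -0.9]
```

View pics/w5.png

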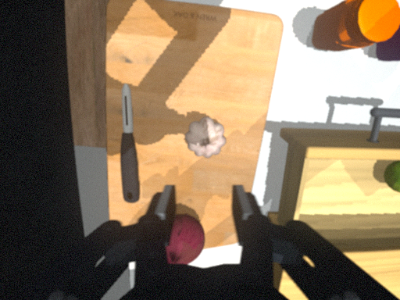

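The garlic sits alone on the blade at (206,138), clear of the peeler (128,150) and the onion (185,240). Next I close the drawer by its handle.

```bash
python3 -m handwheel '[[0,0,0,0,0,8.2,0.34],[0,0,0,0,0,8.2,0.34],[0,0,0,0,0,8.2,0.34],[0,0,0,0,0,8.2,0.34],[0,0,0,0,0,8.2,0.34],[0,0,0,0,0,8.2,0.34],[0,0,0,0,0,8.2,0.34],[0,0,0,0,0,8.2,0.34],[0,0,0,0,0,8.2,0.34],[0,0,0,0,0,8.2,0.34],[0,0,0,0,0,8,0.34]]'>/dev/null
python3 -m handwheel '[[0.0294,-0.0058,0,0,0,0,0.34],[0.0294,-0.0058,0,0,0,0,0.34],[0.0294,-0.0058,0,0,0,0,0.34],[0.0294,-0.0058,0,0,0,0,0.34],[0.0294,-0.0058,0,0,0,0,0.34],[0.0294,-0.0058,0,0,0,0,0.34],[0.0294,-0.0058,0,0,0,0,0.34],[0.0294,-0.0058,0,0,0,0,0.34],[0,0,0.03,0,0,0,0.34],[0,0,0.03,0,0,0,0.34],[0,0,0,0,0,0,0.34],[0,0,0,0,0,0,0.34]]'
python3 -c "
from h import *
delta(.4526,-.0577,.075,5)"
```

```text
t: 38.1
eef_pos: [0.4503, -0.0571, 0.1321]
tool_rot: [0.676, 0.737, -0.001, -0.001]
wrist_force: [-0.2, -0.1, 0.5]
gripper_width: 0.0283
grip_force: 0.0
t 38.1 at [ 0.4503 -0.0571  0.1321] yaw 5.0 tilt 0.2 turn -0.0 shift mm [-0.8  2.4 57.1] w 0.0283 g 0.0 F [-0.2 -0.1  0.5]
```

```bash
python3 -m handwheel '[[0,0.002,0.02,0,0,0,0.34],[0,0,0.02,0,0,0,0.34],[0,0,0.016,0,0,0,0.34],[0,0,0,0,0,0,0.34],[0,0,0,0,0,0,0.34],[0,0,0,0,0,0,0.9],[0,0,0,0,0,0,0.9],[0,0,0,0,0,0,0.9],[0,0,0,0,0,0,0.9]]' 30
python3 -m handwheel '[[0,0.007,0,0,0,0,0.9],[0,0.012,0,0,0,0,0.9],[0,0.012,0,0,0,0,0.9],[0,0.012,0,0,0,0,0.9],[0,0.012,0,0,0,0,0.9],[0,0.012,0,0,0,0,0.9],[0,0.012,0,0,0,0,0.9],[0,0.012,0,0,0,0,0.9],[0,0.012,0,0,0,0,0.9],[0,0.007,0,0,0,0,0.9],[0,0,0,0,0,0,0.9],[0,0,0,0,0,0,0.9]]'
```

```text
t: 39.0
eef_pos: [0.4544, -0.0577, 0.0782]
tool_rot: [0.676, 0.737, 0.001, 0.002]
wrist_force: [0.4, 0.0, 6.4]
gripper_width: 0.0099
grip_force: 29.5
t: 40.2
eef_pos: [0.565, -0.0502, 0.0783]
tool_rot: [0.676, 0.737, 0.0, 0.003]
wrist_force: [2.0, -7.5, 2.0]
gripper_width: 0.0103
grip_force: 29.7
```

```bash
python3 -m handwheel '[[0,0.006,0,0,0,0,0.9],[0,0.006,0,0,0,0,0.9],[0,0,0,0,0,0,0.9],[0,0,0,0,0,0,0.9]]'; python3 -m handwheel '[[0,0.005,0,0,0,0,0.9],[0,0.005,0,0,0,0,0.9],[0,0,0,0,0,0,0.9],[0,0,0,0,0,0,0.9]]'
```

```text
t: 40.6
eef_pos: [0.5767, -0.0494, 0.0783]
tool_rot: [0.676, 0.737, -0.0, 0.003]
wrist_force: [2.6, -8.2, 1.3]
gripper_width: 0.0093
grip_force: 29.7
t: 41.0
eef_pos: [0.5828, -0.049, 0.0782]
tool_rot: [0.676, 0.737, -0.003, 0.0]
wrist_force: [-10.6, -12.0, 11.4]
gripper_width: 0.0095
grip_force: 30.8
```

```bash
python3 -m handwheel '[[0,0.004,0,0,0,0,0.9],[0,0.004,0,0,0,0,0.9],[0,0,0,0,0,0,0.9],[0,0,0,0,0,0,0.9],[0,0,0,0,0,0,0.9]]'; python3 -m handwheel '[[0,0,0,0,0,0,0.34],[0,0,0,0,0,0,0.34],[0,0,0,0,0,0,0.34],[0,0,-0.03,0,0,0,0.34],[0,0,-0.03,0,0,0,0.34],[0,0,-0.03,0,0,0,0.34],[0,0,-0.03,0,0,0,-0.3],[0,0,0,0,0,0,-0.4]]'; python3 look.py t3 top; python3 -c "
from h import *
t=load('t3');cv2.imwrite('pics/t3.png',cv2.resize(cv2.convertScaleAbs(t['p'][80:300,90:420],alpha=1.6),None,fx=2.2,fy=2.2))
delta(.38,.2137,.2,0)"
```

```text
t: 41.5
eef_pos: [0.5831, -0.0489, 0.078]
tool_rot: [0.675, 0.738, -0.009, -0.005]
wrist_force: [-33.4, -16.4, 28.3]
gripper_width: 0.0097
grip_force: 33.2
t: 42.3
eef_pos: [0.595, -0.0457, 0.2022]
tool_rot: [0.676, 0.737, 0.002, 0.004]
wrist_force: [0.4, 0.4, 0.6]
gripper_width: 0.0565
grip_force: 0.0
t 42.4 at [ 0.5938 -0.0454  0.1997] yaw 5.0 tilt 0.3 turn 5.0 shift mm [ 259.1 -213.8   -1.8] w 0.0599 g 0.0 F [ 0.   0.1 -1. ]
```

View pics/t3.png

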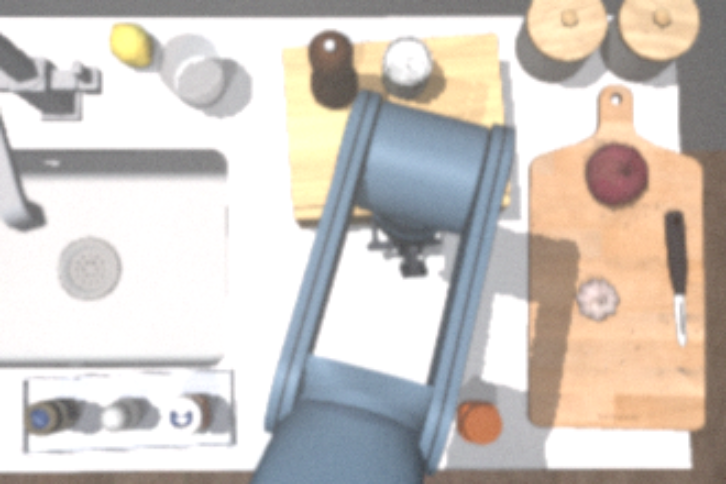

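The top view shows the drawer flush with the chest, and the handle stopped hard at 33 N. The garlic is on the blade at (598,299), the onion has not moved, and the black jar, salt and white jar are on the tray. Next I return the white jar.

```bash
python3 -m handwheel '[[0,0,0,0,0,5,-0.4],[0.0259,-0.0214,0,0,0,0,-0.4],[0.0259,-0.0214,0,0,0,0,-0.4],[0.0259,-0.0214,0,0,0,0,-0.4],[0.0259,-0.0214,0,0,0,0,-0.4],[0.0259,-0.0214,0,0,0,0,-0.4],[0.0259,-0.0214,0,0,0,0,-0.4],[0.0259,-0.0214,0,0,0,0,-0.4],[0.0259,-0.0214,0,0,0,0,-0.4],[0.0259,-0.0214,0,0,0,0,-0.4],[0.0259,-0.0214,0,0,0,0,-0.4],[0,0,0,0,0,0,-0.4]]'>/dev/null;python3 -m handwheel '[[0,0,0,0,0,0,-0.4],[0,0,0,0,0,0,-0.4]]' >/dev/null
python3 -c "
from h import *
delta(.38,.2137,.0685,0)"
```

```text
t 43.8 at [0.3789 0.2135 0.1963] yaw -0.0 tilt 0.0 turn -0.0 shift mm [  0.3   1.2 127.8] w 0.0598 g 0.0 F [-0.1 -0.7  1.2]
```

```bash
python3 -m handwheel '[[0,0.001,0.03,0,0,0,-0.4],[0,0,0.03,0,0,0,-0.4],[0,0,0.03,0,0,0,-0.4],[0,0,0.025,0,0,0,-0.4],[0,0,0.012,0,0,0,-0.4],[0,0,0,0,0,0,-0.4],[0,0,0,0,0,0,-0.4],[0,0,0,0,0,0,0],[0,0,0,0,0,0,0.5],[0,0,0,0,0,0,0.5],[0,0,0,0,0,0,0.5],[0,0,0,0,0,0,0.5]]' 30
python3 -m handwheel '[[0,0,-0.02,0,0,0,0.5],[0,0,-0.03,0,0,0,0.5],[0,0,-0.03,0,0,0,0.5],[0,0,-0.03,0,0,0,0.5],[0,0,-0.02,0,0,0,0.5],[0,0,0,0,0,0,0.5],[0,0,0,0,0,0,0.5]]'
python3 -c "
from h import *
delta(.5208,-.135,.19,0)"
```

```text
t: 44.95
eef_pos: [0.3804, 0.214, 0.0706]
tool_rot: [0.707, 0.707, 0.001, 0.001]
wrist_force: [-0.8, -1.7, 6.5]
gripper_width: 0.0462
grip_force: 30.6
t: 45.65
eef_pos: [0.3793, 0.214, 0.1995]
tool_rot: [0.707, 0.707, 0.0, 0.0]
wrist_force: [0.5, 0.5, -0.8]
gripper_width: 0.0461
grip_force: 31.6
t 45.6 at [0.3793 0.214  0.1995] yaw -0.0 tilt 0.0 turn -0.0 shift mm [-349.   141.5    9.4] w 0.0461 g 31.6 F [ 0.5  0.5 -0.8]
```

```bash
python3 -m handwheel '[[-0.0291,0.0118,0,0,0,0,0.5],[-0.0291,0.0118,0,0,0,0,0.5],[-0.0291,0.0118,0,0,0,0,0.5],[-0.0291,0.0118,0,0,0,0,0.5],[-0.0291,0.0118,0,0,0,0,0.5],[-0.0291,0.0118,0,0,0,0,0.5],[-0.0291,0.0118,0,0,0,0,0.5],[-0.0291,0.0118,0,0,0,0,0.5],[-0.0291,0.0118,0,0,0,0,0.5],[-0.0291,0.0118,0,0,0,0,0.5],[-0.0291,0.0118,0,0,0,0,0.5],[-0.0291,0.0118,0,0,0,0,0.5]]'>/dev/null;python3 -m handwheel '[[0,0,0.03,0,0,0,0.5],[0,0,0.03,0,0,0,0.5],[0,0,0.03,0,0,0,0.5],[0,0,0.02,0,0,0,0.5],[0,0,0.01,0,0,0,0.5],[0,0,0,0,0,0,0.5],[0,0,0,0,0,0,0.5],[0,0,0,0,0,0,0.5]]' >/dev/null
python3 -c "
from h import *
delta(.5208,-.135,.0676,0)"
```

```text
t 47.6 at [ 0.5219 -0.1356  0.0808] yaw -0.0 tilt 0.1 turn -0.0 shift mm [ 0.6 -1.1 13.2] w 0.0463 g 31.6 F [-0.7 -0.1 -1.4]
```

```bash
python3 -m handwheel '[[0.0005,-0.001,0.006,0,0,0,0.5],[0,0,0.004,0,0,0,0.5],[0,0,0.002,0,0,0,0.5],[0,0,0.001,0,0,0,0.5],[0,0,0,0,0,0,0.5],[0,0,0,0,0,0,0.5]]';python3 -m handwheel '[[0,0,0,0,0,0,0],[0,0,0,0,0,0,-0.35],[0,0,0,0,0,0,-0.35],[0,0,0,0,0,0,-0.35],[0,0,-0.03,0,0,0,-0.35],[0,0,-0.03,0,0,0,-0.35],[0,0,-0.03,0,0,0,-0.35],[0,0,-0.03,0,0,0,-0.4],[0,0,-0.01,0,0,0,-0.4],[0,0,0,0,0,0,-0.4]]'
python3 -c "
from h import *
delta(.3785,.2945,.2,0)"
```

```text
t: 48.25
eef_pos: [0.52, -0.1347, 0.0677]
tool_rot: [0.707, 0.707, -0.0, 0.0]
wrist_force: [-3.1, 1.2, 6.7]
gripper_width: 0.0465
grip_force: 32.2
t: 49.25
eef_pos: [0.521, -0.1352, 0.1981]
tool_rot: [0.707, 0.707, 0.001, 0.002]
wrist_force: [-0.5, -0.5, -0.7]
gripper_width: 0.06
grip_force: 0.0
t 49.2 at [ 0.521  -0.1352  0.1981] yaw -0.0 tilt 0.2 turn -0.0 shift mm [ 429.7 -142.5   -2.9] w 0.0600 g 0.0 F [-0.5 -0.5 -0.7]
```

Next, the shaker.

```bash
python3 -m handwheel '[[0.0358,-0.0119,0,0,0,0,-0.4],[0.0358,-0.0119,0,0,0,0,-0.4],[0.0358,-0.0119,0,0,0,0,-0.4],[0.0358,-0.0119,0,0,0,0,-0.4],[0.0358,-0.0119,0,0,0,0,-0.4],[0.0358,-0.0119,0,0,0,0,-0.4],[0.0358,-0.0119,0,0,0,0,-0.4],[0.0358,-0.0119,0,0,0,0,-0.4],[0.0358,-0.0119,0,0,0,0,-0.4],[0.0358,-0.0119,0,0,0,0,-0.4],[0.0358,-0.0119,0,0,0,0,-0.4],[0.0358,-0.0119,0,0,0,0,-0.4]]'>/dev/null;python3 -m handwheel '[[0,0,0.03,0,0,0,-0.4],[0,0,0.03,0,0,0,-0.4],[0,0,0,0,0,0,-0.4],[0,0,0,0,0,0,-0.4]]' >/dev/null
python3 -c "
from h import *
delta(.3784,.2945,.053,0)"
```

```text
t 50.9 at [0.3765 0.2944 0.1357] yaw -0.0 tilt 0.2 turn -0.0 shift mm [ 0.2  2.1 82.7] w 0.0593 g 0.0 F [0.5 0.8 0.2]
```

```bash
python3 -m handwheel '[[0,0.002,0.03,0,0,0,-0.4],[0,0,0.03,0,0,0,-0.4],[0,0,0.015,0,0,0,-0.4],[0,0,0.0075,0,0,0,-0.4],[0,0,0,0,0,0,-0.4],[0,0,0,0,0,0,-0.4],[0,0,0,0,0,0,0],[0,0,0,0,0,0,0.6],[0,0,0,0,0,0,0.6],[0,0,0,0,0,0,0.6],[0,0,0,0,0,0,0.6]]' 30
python3 -m handwheel '[[0,0,-0.02,0,0,0,0.6],[0,0,-0.03,0,0,0,0.6],[0,0,-0.03,0,0,0,0.6],[0,0,-0.03,0,0,0,0.6],[0,0,-0.03,0,0,0,0.6],[0,0,0,0,0,0,0.6],[0,0,0,0,0,0,0.6]]'
python3 -c "
from h import *
delta(.4775,-.0558,.19,0)"
```

```text
t: 51.95
eef_pos: [0.3801, 0.2953, 0.0557]
tool_rot: [0.707, 0.707, 0.001, 0.0]
wrist_force: [-0.7, -0.7, 5.9]
gripper_width: 0.0384
grip_force: 29.5
t: 52.65
eef_pos: [0.3796, 0.295, 0.1951]
tool_rot: [0.707, 0.707, 0.001, 0.0]
wrist_force: [0.1, -0.3, -1.2]
gripper_width: 0.0379
grip_force: 30.4
t 52.6 at [0.3796 0.295  0.1951] yaw -0.0 tilt 0.1 turn -0.0 shift mm [-350.8   97.9    5. ] w 0.0379 g 30.4 F [ 0.1 -0.3 -1.2]
```

```bash
python3 -m handwheel '[[-0.0292,0.0082,0,0,0,0,0.6],[-0.0292,0.0082,0,0,0,0,0.6],[-0.0292,0.0082,0,0,0,0,0.6],[-0.0292,0.0082,0,0,0,0,0.6],[-0.0292,0.0082,0,0,0,0,0.6],[-0.0292,0.0082,0,0,0,0,0.6],[-0.0292,0.0082,0,0,0,0,0.6],[-0.0292,0.0082,0,0,0,0,0.6],[-0.0292,0.0082,0,0,0,0,0.6],[-0.0292,0.0082,0,0,0,0,0.6],[-0.0292,0.0082,0,0,0,0,0.6],[-0.0292,0.0082,0,0,0,0,0.6]]'>/dev/null;python3 -m handwheel '[[0,0,0.03,0,0,0,0.6],[0,0,0.03,0,0,0,0.6],[0,0,0.03,0,0,0,0.6],[0,0,0.03,0,0,0,0.6],[0,0,0.01,0,0,0,0.6],[0,0,0,0,0,0,0.6],[0,0,0,0,0,0,0.6],[0,0,0,0,0,0,0.6]]' >/dev/null
python3 -c "
from h import *
delta(.4775,-.0558,.0527,0)"
```

```text
t 54.6 at [ 0.4788 -0.0558  0.0656] yaw -0.0 tilt 0.1 turn -0.0 shift mm [ 0.  -1.3 12.8] w 0.0386 g 30.4 F [-0.1  0.3 -0.9]
```

```bash
python3 -m handwheel '[[0,-0.001,0.006,0,0,0,0.6],[0,0,0.004,0,0,0,0.6],[0,0,0.002,0,0,0,0.6],[0,0,0.001,0,0,0,0.6],[0,0,0,0,0,0,0.6],[0,0,0,0,0,0,0.6]]';python3 -m handwheel '[[0,0,0,0,0,0,0],[0,0,0,0,0,0,-0.35],[0,0,0,0,0,0,-0.35],[0,0,0,0,0,0,-0.35],[0,0,-0.03,0,0,0,-0.35],[0,0,-0.03,0,0,0,-0.35],[0,0,-0.03,0,0,0,-0.35],[0,0,-0.03,0,0,0,-0.4],[0,0,-0.025,0,0,0,-0.4],[0,0,0,0,0,0,-0.4]]'
python3 -c "
from h import *
delta(.3798,.3679,.2,0)"
```

```text
t: 55.25
eef_pos: [0.4767, -0.0558, 0.0526]
tool_rot: [0.707, 0.707, -0.0, 0.0]
wrist_force: [-5.2, -0.8, 13.2]
gripper_width: 0.0379
grip_force: 32.5
t: 56.25
eef_pos: [0.4789, -0.0562, 0.1997]
tool_rot: [0.707, 0.707, 0.002, 0.003]
wrist_force: [0.4, -1.1, 0.8]
gripper_width: 0.0598
grip_force: 0.0
t 56.2 at [ 0.4789 -0.0562  0.1997] yaw -0.0 tilt 0.4 turn -0.0 shift mm [424.1 -99.1  -1.9] w 0.0598 g 0.0 F [ 0.4 -1.1  0.8]
```

Then the black jar.

```bash
python3 -m handwheel '[[0.0353,-0.0082,0,0,0,0,-0.4],[0.0353,-0.0082,0,0,0,0,-0.4],[0.0353,-0.0082,0,0,0,0,-0.4],[0.0353,-0.0082,0,0,0,0,-0.4],[0.0353,-0.0082,0,0,0,0,-0.4],[0.0353,-0.0082,0,0,0,0,-0.4],[0.0353,-0.0082,0,0,0,0,-0.4],[0.0353,-0.0082,0,0,0,0,-0.4],[0.0353,-0.0082,0,0,0,0,-0.4],[0.0353,-0.0082,0,0,0,0,-0.4],[0.0353,-0.0082,0,0,0,0,-0.4],[0.0353,-0.0082,0,0,0,0,-0.4]]'>/dev/null;python3 -m handwheel '[[0,0,0.03,0,0,0,-0.4],[0,0,0.01,0,0,0,-0.4],[0,0,0,0,0,0,-0.4],[0,0,0,0,0,0,-0.4]]' >/dev/null
python3 -c "
from h import *
delta(.3798,.3679,.0747,0)"
```

```text
t 57.9 at [0.3786 0.3674 0.1561] yaw -0.1 tilt 0.1 turn -0.1 shift mm [ 0.6  1.3 81.4] w 0.0599 g 0.0 F [-0.  -0.3  0.1]
```

```bash
python3 -m handwheel '[[0.0005,0.001,0.03,0,0,0,-0.4],[0,0,0.03,0,0,0,-0.4],[0,0,0.014,0,0,0,-0.4],[0,0,0.007,0,0,0,-0.4],[0,0,0,0,0,0,-0.4],[0,0,0,0,0,0,-0.4],[0,0,0,0,0,0,0],[0,0,0,0,0,0,0.6],[0,0,0,0,0,0,0.6],[0,0,0,0,0,0,0.6],[0,0,0,0,0,0,0.6]]' 30
python3 -m handwheel '[[0,0,-0.02,0,0,0,0.6],[0,0,-0.03,0,0,0,0.6],[0,0,-0.03,0,0,0,0.6],[0,0,-0.03,0,0,0,0.6],[0,0,-0.02,0,0,0,0.6],[0,0,0,0,0,0,0.6],[0,0,0,0,0,0,0.6]]'
python3 -c "
from h import *
delta(.508,.0277,.19,0)"
```

```text
t: 58.95
eef_pos: [0.3799, 0.3691, 0.0766]
tool_rot: [0.707, 0.707, 0.001, 0.0]
wrist_force: [-0.7, -0.3, 7.0]
gripper_width: 0.0401
grip_force: 29.5
t: 59.65
eef_pos: [0.3793, 0.3685, 0.205]
tool_rot: [0.707, 0.707, 0.0, 0.0]
wrist_force: [-0.1, -0.0, -1.6]
gripper_width: 0.0406
grip_force: 30.5
t 59.6 at [0.3793 0.3685 0.205 ] yaw -0.0 tilt 0.0 turn -0.0 shift mm [-340.8  128.7   15. ] w 0.0406 g 30.5 F [-0.1 -0.  -1.6]
```

```bash
python3 -m handwheel '[[-0.0284,0.0107,0,0,0,0,0.6],[-0.0284,0.0107,0,0,0,0,0.6],[-0.0284,0.0107,0,0,0,0,0.6],[-0.0284,0.0107,0,0,0,0,0.6],[-0.0284,0.0107,0,0,0,0,0.6],[-0.0284,0.0107,0,0,0,0,0.6],[-0.0284,0.0107,0,0,0,0,0.6],[-0.0284,0.0107,0,0,0,0,0.6],[-0.0284,0.0107,0,0,0,0,0.6],[-0.0284,0.0107,0,0,0,0,0.6],[-0.0284,0.0107,0,0,0,0,0.6],[-0.0284,0.0107,0,0,0,0,0.6]]'>/dev/null;python3 -m handwheel '[[0,0,0.03,0,0,0,0.6],[0,0,0.03,0,0,0,0.6],[0,0,0.03,0,0,0,0.6],[0,0,0.02,0,0,0,0.6],[0,0,0.01,0,0,0,0.6],[0,0,0,0,0,0,0.6],[0,0,0,0,0,0,0.6],[0,0,0,0,0,0,0.6]]' >/dev/null
python3 -c "
from h import *
delta(.508,.0283,.0736,0)"
```

```text
t 61.6 at [0.5086 0.0277 0.0863] yaw -0.0 tilt 0.1 turn -0.0 shift mm [ 0.6 -0.6 12.7] w 0.0401 g 30.7 F [ 0.7 -0.4 -1.5]
```

```bash
python3 -m handwheel '[[0.0005,-0.0005,0.006,0,0,0,0.6],[0,0,0.004,0,0,0,0.6],[0,0,0.002,0,0,0,0.6],[0,0,0.0005,0,0,0,0.6],[0,0,0,0,0,0,0.6],[0,0,0,0,0,0,0.6]]';python3 -m handwheel '[[0,0,0,0,0,0,0],[0,0,0,0,0,0,-0.35],[0,0,0,0,0,0,-0.35],[0,0,0,0,0,0,-0.35],[0,0,-0.03,0,0,0,-0.35],[0,0,-0.03,0,0,0,-0.35],[0,0,-0.03,0,0,0,-0.35],[0,0,-0.03,0,0,0,-0.4],[0,0,-0.03,0,0,0,-0.4],[0,0,0,0,0,0,-0.4]]' >/dev/null
python3 -m handwheel '[[0.035,-0.02,0,0,0,0,-0.4],[0.035,-0.02,0,0,0,0,-0.4],[0.035,-0.02,0,0,0,0,-0.4],[0.035,-0.02,0,0,0,0,-0.4],[0.035,-0.02,0,0,0,0,-0.4],[0.035,-0.02,0,0,0,0,-0.4],[0.035,-0.02,0,0,0,0,-0.4],[0.035,-0.02,0,0,0,0,-0.4],[0.035,-0.02,0,0,0,0,-0.4],[0.035,-0.02,0,0,0,0,-0.4],[0,0,0,0,0,0,-0.4],[0,0,0,0,0,0,-0.4]]'
python3 look.py t4 top; python3 -c "
from h import *
a=load('top0');t=load('t4')
c=lambda k:cv2.resize(cv2.convertScaleAbs(k['p'][85:290,215:415],alpha=1.6),None,fx=2,fy=2,interpolation=cv2.INTER_CUBIC)
cv2.imwrite('pics/t4c.png',cv2.hconcat([c(a),c(t)]))
G=lambda k:cv2.cvtColor(k['p'],cv2.COLOR_BGR2GRAY)
for n,(u,v) in dict(black=(243,218),white=(308,213),salt=(276,230),onion=(370,158)).items():
    T=G(a)[v-9:v+10,u-9:u+10];m=cv2.matchTemplate(G(t)[v-20:v+21,u-20:u+21],T,cv2.TM_CCOEFF_NORMED);_,s,_,l=cv2.minMaxLoc(m);print(n,'shift px',np.array(l)-11,round(s,2))
"
```

```text
t: 62.25
eef_pos: [0.5069, 0.0282, 0.0735]
tool_rot: [0.707, 0.707, -0.0, -0.0]
wrist_force: [-2.8, 0.8, 6.2]
gripper_width: 0.0404
grip_force: 29.5
t: 64.45
eef_pos: [0.3066, 0.3785, 0.222]
tool_rot: [0.706, 0.708, -0.001, 0.0]
wrist_force: [-0.2, -0.2, 0.2]
gripper_width: 0.0598
grip_force: 0.0
black shift px [0 1] 0.99
white shift px [0 0] 0.75
salt shift px [0 1] 0.94
onion shift px [0 0] 0.86
```

View pics/t4c.png

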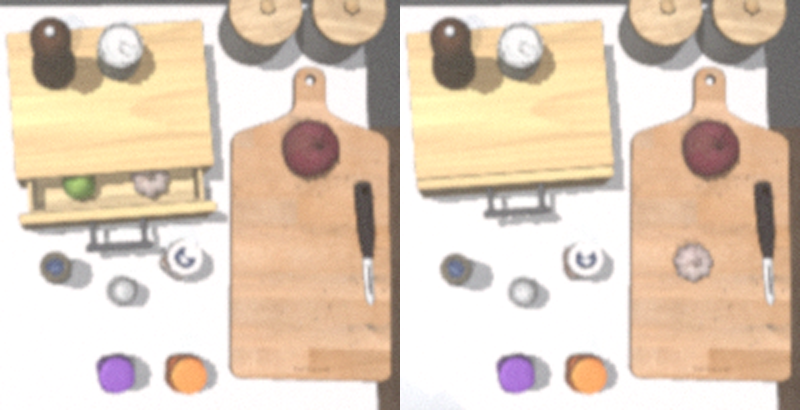

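Before and after match: both jars and the shaker are upright within a pixel (about 3 mm) of their starting spots. The drawer is shut, the garlic is at (692,262) on the blade, and the onion has not moved.

```bash
python3 -c "
from rig import manip
print(manip.hand_in())"
```

```text
the job is handed in; nothing more can be done
None
```

The job is handed in (no verdict was returned): in the last top view the garlic is on the blade, the drawer is shut with the lime left inside, both jars and the shaker stand within about 3 mm of their starting spots, and the onion has not moved.

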